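# Clip the filter cover into the bench dust extractor and set its fan

## Task

The filter cover of the bench dust extractor lies half in its bay: slide it away from you until its tongues are under the metal lip, then press its near edge down until both sprung tabs have clicked in and it lies flush, without forcing it (keep the force on it below about 60 N). Then turn the fan selector to the fourth click clockwise from its end stop, and let go. Leave the bowl, the brush and the jar where they are.

Things in the scene. Friction and masses are not known exactly. Their poses are not given: they have to be found in the camera images.
- extractor: Grey fixed bench dust extractor, flat box, deck at z=70 mm. Origin on the table under the middle of its filter bay; +x points from its slotted front (robot's side) to its back, +y left. Box: x=-110..100, y=-185..105. Bay in the deck: x=-56..56, y=-82..82, floor at z=62 with white filter pleats.
- lip (a point): Middle of the far edge of the bay at floor height (x=56, y=0, z=62 mm of the extractor). An aluminium lip overhangs there, its underside 6 mm and its top 11 mm above this point; the slot under it goes 12 mm further back. The cover's tongues belong in this slot; the cover's far edge stops against the lip.
- ledge (a point): Middle of the near edge of the bay at deck height (x=-56, y=0, z=70 mm of the extractor). The deck is an 8 mm thick ledge here, with free space under it at two pockets (y=-65..-35 and 35..65 mm, down to z=45): there the tabs catch.
- cover: White loose filter cover with grey slats, 0.13 to 0.25 kg: plate 110 (x) x 160 (y) x 8 mm, origin at the centre of its underside, axes as the extractor's when home (origin then at x=0, y=0, z=62 mm of the extractor, within 1 mm; top flush with the deck). Two tongues, 30 wide at y=-45 and 45, 3 thick at the underside, stick out 10 mm beyond its far edge.
- near_edge (a point): Middle of the near edge of the cover's top face (x=-55, y=0, z=8 mm of the cover). Start: cover 14 to 34 mm too near, far edge on the bay floor, near edge raised with the tabs standing on the deck (9 degree tilt). Slid away (1 to 2 N, until it stops at the lip) it stays tilted, near edge about 17 mm above the deck; pressed on its middle, it gives way at 7 to 15 N and drops home.
- corner_l (a point): Point on the cover's top face by its left near corner, at x=-50, y=65, z=8 mm of the cover; at z=70 mm of the extractor when home. A press near one corner only may leave the other tab out.
- corner_r (a point): The same by its right near corner, at x=-50, y=-65, z=8 mm of the cover.
- cover_far (a point): Point on the cover's top face at the middle of its far edge, at x=50, y=0, z=8 mm of the cover.
- tab_l (a joint): Inward deflection (m, 0 to 0.0075) of the cover's left sprung tab: 20 mm wide at y=50 of the cover, hanging 11 mm below the plate at its near edge, with a barb out to x=-60, flat on top (1 mm below the plate), sloping below. 2.5 N preload, 0.5 N/mm. Pushed in about 4 mm while passing the ledge; back at 0 when it has caught.
- tab_r (a joint): The same for the right tab, at y=-50 mm of the cover.
- dial (a joint): Fan selector (rad) on the right of the deck, at x=0, y=-135 mm of the extractor. 0 at its counterclockwise end stop, grows clockwise seen from above. 7 sprung detents 20 degrees (0.349 rad) apart, a black dot on the deck for each, the first at the end stop. The fourth click from there (fifth dot) is 1.396. It starts at the stop, the first or the second click.
- dial_grip (a point): On the selector's axis, 25 mm above the deck, in the middle of its upright black grip bar (46 long, 14 thick, from 8 to 38 mm above the deck, on a disc 48 mm across). Its x axis runs along the bar to the end with the white mark, z up. A click takes about 0.05 N m; let go, the bar settles in the nearest detent.
- bowl: Bystander: round blue glazed bowl, 124 mm across, 55 mm high, origin at the centre of its underside, left of the extractor.
- brush: Bystander: wooden brush 180 mm long, lying in front of the extractor (robot's side); origin under its middle, long axis x.
- jar: Bystander: closed jar, 60 mm across, 75 mm high, origin at the centre of its underside, right of the extractor.
Mind the look-alikes: they are no part of the job. Of the things shaped like the cover, the white one is meant.

How it is judged:
By the outcome, as a careful person would: the job done as asked, in the order asked, and still so for the second after the job is handed in, with the robot touching nothing.
It also fails if it takes over 51 s, if anything falls off the work surface, if the arm or the gripper's body presses on something with over 40 N, if the wrist force passes 120 N, or if a joint passes its speed limit or range.

## Robot

A 6-joint arm with a two-finger parallel gripper is mounted at the origin on the work surface. World frame = base frame: x ahead of the robot, y to its left, z up, the work surface at z = 0. Lengths are in m, angles in rad, forces in N, time in s.
With the tool pointing down it reaches from about 0.3 to 0.875 m from the base axis. Payload 6.4 kg.
Tool frame: the origin (TCP) lies midway between the tips of the shut fingers; the grasp point (between the pads) lies 19 mm behind it; z points along the fingers, y is the line along which they close (so a half turn about z gives the same grasp; the last joint's range is limited). The gripper opens to 85 mm and grips with 20 to 120 N. Pads are 22 mm wide; open, the fingers measure 114 mm over their backs; the gripper's body (76 mm by 85 mm) begins 54 mm behind the grasp point. The pads swing forward as they close: fully open they stand 13 mm farther back than shut.
Start: joints at [0.95, 0.181, 1.607, -0, 1.354, -0.206], TCP at [0.232, 0.526, 0.231] pointing down, gripper open.
Joint ranges: [-2.99, 2.99], [-0.89, 2.07], [0.3, 2.58], [-1.14, 4.28], [0, 2.63], [-3.12, 3.12]. Speed limits (rad/s): [2.57, 2.57, 3.01, 3.14, 3.14, 3.14].

## Interface

Orientations are given as a unit quaternion [w, x, y, z].
In Python, from bench import status, camera, ctrl gives the robot as it stands. The module is installed in compiled form; this text tells all that it offers.
- The arm moves only by the shell command python3 -m handwheel 'ROWS'. ROWS is JSON, a list that holds one entry, the list of rows, each a list of 7 numbers: the opening, from -1 (shut) to 1 (fully open), then the shift along the tool's x, y, z in cm, then the turn, a rotation vector about the tool's x, y, z in degrees. A call has 1 to 10 rows; each row is the pose to reach, as a shift and turn from the pose commanded when the call began, along the tool's axes at that moment; what a row does not reach only later rows make up. A row lasts 1/8 s, in which the tool goes at most 62.5 mm and 10.7 degrees, less where a joint would pass 70% of its speed; a pose out of reach is approached as far as the arm can. A call with a gripper value outside its range is refused whole. The fingers move at their own pace and stop on an object; the grip force is fixed at half the most. Time passes only in rows, so rows that repeat a pose let the fingers close. It gives the time, the measured TCP pose, the force, the opening and the grip force at its end, in the units of the state.
- status.get_obs(): the state, without advancing time (a new reading comes with each control period).
- camera(name): name is "side" or "top"; returns a dict with "frame" (400x640x3 uint8, blue, green, red), "depth" (400x640 float32, m along the optical axis (not along the pixel's ray), 0 where there is no reading), "fx", "fy", "cx", "cy" (pixels), "dist" ([k1, k2, p1, p2, k3] as OpenCV has them; the pictures are not rectified), "extrinsics" (4x4, takes a point from camera to world coordinates). Camera axes: x right, y down, z forward; pixel columns grow to the right and rows downward; lengths in m; the calibration is good to about 2 mm. A picture is of the moment at which its call begins.
- ctrl.hand_in(): hands the job in; it is judged then, once.
The state is a dict: "time_s": time; "q": joint angles; "dq": joint speeds; "joint_efforts": joint torques, N m; "eef_pos": TCP position; "eef_rot": TCP orientation; "wrist_force": force on the tool from outside, world axes, zero at the start; "torque": the same for the moment, N m; "opening": opening from 0.0 (shut) to 1.0 (fully open); "grasp_force": force on a finger pad.
Only numpy, scipy, OpenCV 4.12 (cv2) and the standard library are available. Lean on these libraries where they do the work, as an engineer would, in place of code of your own. Each camera call takes 0.05 s, during which the arm holds its last target. There are 200 camera calls.

## Working session

There is one attempt and no reset: what is moved stays moved. The work goes in short steps, Python scripts to look and compute and a shell command to move; the robot and the scene stay as the last step left them, time stands still between calls to the robot, and variables do not carry over. Pictures are saved under pics/ and viewed, at most 10 in all, crops included, and the job is handed in when it is done.

```bash
mkdir -p pics; cat > h.py <<'E'
import numpy as np, cv2
from bench import status, camera, ctrl
def cam(n,save=None):
    c=camera(n); 
    if save: cv2.imwrite('pics/'+save,c['frame'])
    c['K']=np.array([[c['fx'],0,c['cx']],[0,c['fy'],c['cy']],[0,0,1.]]); c['T']=np.array(c['extrinsics']); c['d']=np.array(c['dist'],float)
    return c
def plane(c,uv,z):
    p=cv2.undistortPoints(np.array(uv,float).reshape(-1,1,2),c['K'],c['d']).reshape(-1,2)
    r=np.c_[p,np.ones(len(p))]@c['T'][:3,:3].T; o=c['T'][:3,3]
    return o+r*((np.asarray(z)-o[2])/r[:,2])[:,None]
def cloud(c):
    h,w=c['depth'].shape; v,u=np.mgrid[:h,:w]
    p=cv2.undistortPoints(np.c_[u.ravel(),v.ravel()].astype(float).reshape(-1,1,2),c['K'],c['d']).reshape(-1,2)
    P=np.c_[p,np.ones(len(p))]*c['depth'].reshape(-1,1)
    return (P@c['T'][:3,:3].T+c['T'][:3,3]).reshape(h,w,3)
E
python3 - <<'E'
from h import *
np.set_printoptions(precision=4,suppress=True)
s=status.get_obs(); print(s)
for n in('top','side'):
    c=cam(n,n+'1.png'); print(n,c['K'],c['T'])
    np.save(n+'1.npy',cloud(c))
E
```

```text
{'time_s': 0.0, 'q': array([ 0.9497,  0.1815,  1.608 , -0.    ,  1.3538, -0.2063]), 'dq': array([ 0.0017,  0.0011, -0.0015, -0.0017,  0.0001, -0.0002]), 'joint_efforts': array([  0.0005, -44.4871, -35.1337,  -0.0002,   0.0091,   0.    ]), 'eef_pos': array([0.2314, 0.5258, 0.2304]), 'eef_rot': array([-0.0003,  0.2059,  0.9786, -0.0008]), 'wrist_force': array([-0.2793,  0.182 , -0.8458]), 'torque': array([-0.0541,  0.0374,  0.0422]), 'grasp_force': 0.0, 'opening': 1.0015411725803032}
top [[453.2125   0.     323.7743]
 [  0.     453.2125 198.888 ]
 [  0.       0.       1.    ]] [[ 0.0122 -0.9871  0.1594  0.3294]
 [-0.9997 -0.0155 -0.0196  0.05  ]
 [ 0.0218 -0.1591 -0.987   1.474 ]
 [ 0.      0.      0.      1.    ]]
side [[386.6681   0.     321.1278]
 [  0.     386.6681 198.5594]
 [  0.       0.       1.    ]] [[ 0.7666 -0.3364  0.547   0.0352]
 [-0.6421 -0.3912  0.6593 -0.5488]
 [-0.0078 -0.8566 -0.5159  0.5829]
 [ 0.      0.      0.      1.    ]]
```

View pics/top1.png

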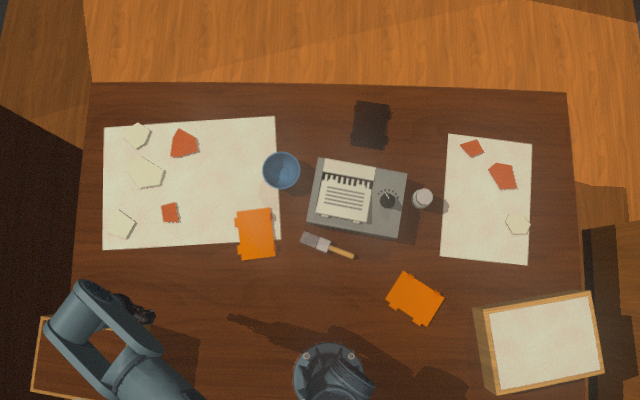

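View pics/side1.png

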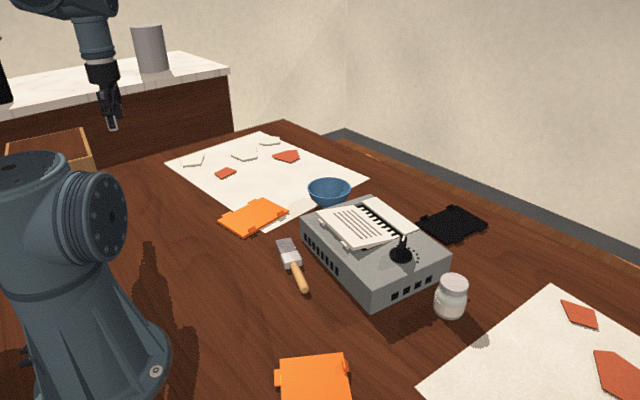

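The top view shows the extractor around (357,199), the white cover on it at (345,196) and the dial at (388,200). The bowl is at (281,170), the brush at (327,246) and the jar at (423,198). Next I measure by colour and depth.

```bash
python3 - <<'E'
from h import *
np.set_printoptions(precision=4,suppress=True)
P=np.load('top1.npy'); im=cv2.imread('pics/top1.png')
ok=np.zeros(P.shape[:2],bool); ok[140:260,295:415]=1
z=P[...,2]
m=ok&(z>0.055)&(z<0.13)
# exclude bowl
hsv=cv2.cvtColor(im,cv2.COLOR_BGR2HSV); m&=~((hsv[...,1]>90))
m=m.astype(np.uint8); n,l,st,ce=cv2.connectedComponentsWithStats(m)
k=1+np.argmax(st[1:,4]); m=l==k; print(st[k])
pts=P[m][:,:2].astype(np.float32)*1000
r=cv2.minAreaRect(pts); print('ext rect',r, cv2.boxPoints(r))
deck=m&(abs(z-0.07)<0.006); print('deck z',np.median(z[deck]))
c=cam('top')
# grey outline by plane casting
cn=max(cv2.findContours(m.astype(np.uint8),0,1)[0],key=len).reshape(-1,2)
q=plane(c,cn,0.07)[:,:2].astype(np.float32)*1000; r=cv2.minAreaRect(q); print('contour rect',r)
crop=cv2.resize(im[145:255,295:445],None,fx=5.3,fy=5.3,interpolation=cv2.INTER_CUBIC); cv2.imwrite('pics/c1.png',crop)
im2=cv2.imread('pics/side1.png')
cv2.imwrite('pics/c2.png',cv2.resize(im2[180:320,280:480],None,fx=4,fy=4,interpolation=cv2.INTER_CUBIC))
E
```

```text
[ 306  157  101   81 6100]
ext rect ((565.5889892578125, -81.8468017578125), (291.4324951171875, 212.49620056152344), 80.33165740966797) [[ 436.3777 -207.6495]
 [ 645.8557 -243.3372]
 [ 694.8003   43.9559]
 [ 485.3223   79.6436]]
deck z 0.07089875089601416
contour rect ((565.228271484375, -81.56526184082031), (290.7714538574219, 212.97940063476562), 80.44481658935547)
```

View pics/c1.png

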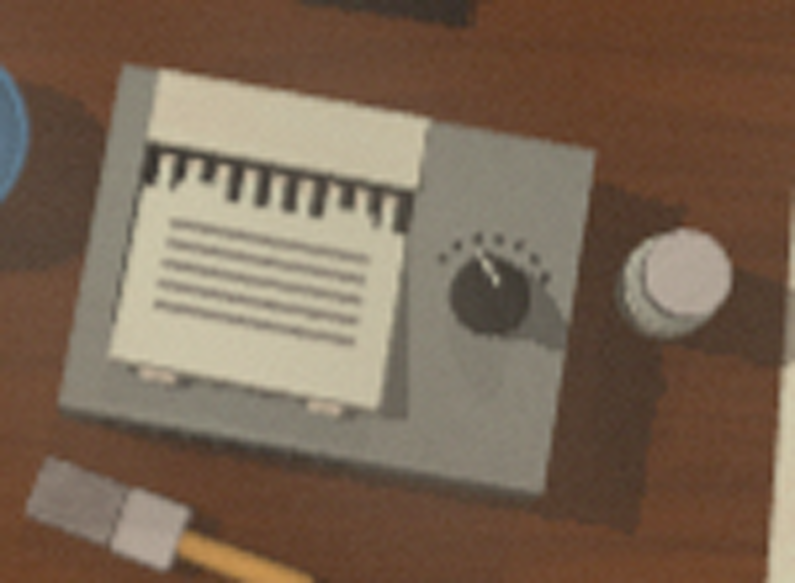

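View pics/c2.png

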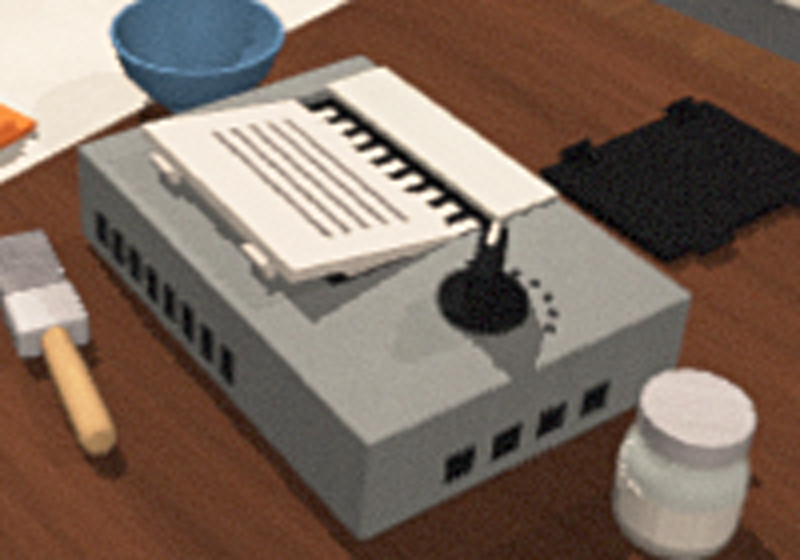

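Crop 1 shows the cover's near corners at crop pixels (108,358) and (380,410). The dial disc is at (490,295) with a white mark from (497,283) to (478,250), and the seven dots run from (443,259) to (547,277). In crop 2 the near edge is raised with its tabs standing on the deck.

```bash
python3 - <<'E'
from h import *
np.set_printoptions(precision=1,suppress=True)
c=cam('top'); cs=cam('side')
R=lambda a:np.array([[np.cos(a),-np.sin(a)],[np.sin(a),np.cos(a)]])
a=np.radians(-9.6); O=np.array([565.4,-81.7])-R(a)@[-5,-40]; print('O',O)
f=lambda uv,s=5.3,o=(295,145):np.array(uv)/s+np.array(o)-0.4
E=lambda p:(p[:,:2]*1000-O)@R(a)
print('near corners ext', E(plane(c,f([(108,358),(380,410)]),0.087)))
print('lip corners ext', E(plane(c,f([(160,70),(430,118),(147,147),(416,190)]),0.073)))
print('dots', E(plane(c,f([(443,259),(460,246),(478,238),(498,238),(518,244),(535,257),(547,277)]),0.070)))
print('disc c', E(plane(c,f([(490,295)]),0.078)))
print('mark', E(plane(c,f([(497,283),(478,250)]),0.108)))
g=lambda uv:f(uv,4,(280,180))
print('side near corners', E(plane(cs,g([(142,127),(295,275)]),0.087)), 'mark',E(plane(cs,g([(495,233),(497,222)]),.106)), 'disc',E(plane(cs,g([(485,302)]),.078)))
print('side deck corners', E(plane(cs,g([(365,440),(688,297),(78,148),(368,57)]),0.07)))
dc=R(a)@[0,-135]+O; print('dial world',dc)
print('bowl/brush/jar', plane(c,[(281,170),(327,246),(423,198)],0.0)*1000)
P=np.load('top1.npy');im=cv2.imread('pics/top1.png')
Q=(P[...,:2]*1000-O)@R(a); z=P[...,2]*1000
m=(z>60)&(z<100)&(Q[...,0]>-85)&(Q[...,0]<15)&(abs(Q[...,1])<74)&(im.min(2)>140)
A=np.c_[Q[m],np.ones(m.sum())]; k=np.linalg.lstsq(A,z[m],rcond=None)[0]; print('plane',np.degrees(np.arctan(k[:2])),k[2],m.sum())
b=(z>95)&(z<125)&(np.linalg.norm(Q-[0,-135],axis=-1)<30); q=Q[b]; print('bar',b.sum(),q.mean(0), z[b].mean()); w,v=np.linalg.eigh(np.cov(q.T)); print(w,v[:,1]*10)
E
```

```text
O [577.  -43.1]
near corners ext [[-79.9  80. ]
 [-81.2 -81.2]]
lip corners ext [[ 98.9  81.4]
 [ 99.7 -83.3]
 [ 50.9  80.5]
 [ 54.7 -82.1]]
dots [[  16.9 -105. ]
 [  26.6 -113.8]
 [  33.3 -123.6]
 [  35.5 -135.5]
 [  34.1 -147.9]
 [  28.2 -159.1]
 [  17.6 -168.1]]
disc c [[  -0.9 -135.1]]
mark [[   1.3 -134. ]
 [  18.4 -120. ]]
side near corners [[-78.9  80.4]
 [-80.6 -81.2]] mark [[  12.4 -125.2]
 [  19.5 -118.5]] disc [[  -3.4 -140.3]]
side deck corners [[-109.3 -181.8]
 [  97.1 -185.5]
 [-110.3  103. ]
 [ 102.4  100.2]]
dial world [ 554.5 -176.2]
bowl/brush/jar [[ 662.5  164.3    0. ]
 [ 412.8    8.4    0. ]
 [ 575.6 -309.5    0. ]]
plane [-9.2  0.1] 76.67767901608116 1075
bar 78 [  -1.  -134.1] 107.31425419005828
[ 19.9 173.9] [-7.8 -6.3]
```

```bash
cat >> h.py <<'E'
from scipy.spatial.transform import Rotation as Ro
a=np.radians(-9.6); O=np.array([577.,-43.1])
R2=np.array([[np.cos(a),-np.sin(a)],[np.sin(a),np.cos(a)]])
def now():
    s=status.get_obs(); q=s['eef_rot']; r=Ro.from_quat([q[1],q[2],q[3],q[0]]).as_matrix(); p=s['eef_pos']*1000
    yw=np.degrees(np.arctan2(r[1,1],r[0,1]))+9.6
    print('t',round(s['time_s'],2),'ext',(R2.T@(p[:2]-O)).round(1),'z',p[2].round(1),'yaw(y axis, ext)',yw.round(1),'F',s['wrist_force'].round(1),'grip',round(s['opening'],2),s['grasp_force'],'q',s['q'].round(2))
    return p,r,yw
def go(x,y,z,yaw=None):
    p,r,yw=now(); t=np.r_[O+R2@[x,y],z]
    print('cm tool',(r.T@(t-p)/10).round(2), 'turn z', None if yaw is None else -((yaw-yw+180)%360-180))
E
python3 -c "
from h import *
go(-110,0,200,90)"
```

```text
t 0.25 ext [-435.5  503.6] z 230.9 yaw(y axis, ext) 75.8 F [-0.3 -0.2  0.4] grip 1.0 0.0 q [ 0.95  0.18  1.61 -0.    1.35 -0.21]
cm tool [-43.89 -40.86   3.11] turn z -14.164063751688673
```

```bash
python3 -m handwheel '[[[-0.3,-10,-9.5,0.7,0,0,-3],[-0.3,-20,-19,1.4,0,0,-7],[-0.3,-30,-28,2.1,0,0,-10],[-0.3,-40,-37,2.8,0,0,-14],[-0.3,-43.9,-40.9,3.1,0,0,-14.2],[-0.3,-43.9,-40.9,3.1,0,0,-14.2],[-0.3,-43.9,-40.9,3.1,0,0,-14.2],[-0.3,-43.9,-40.9,3.1,0,0,-14.2],[-0.3,-43.9,-40.9,3.1,0,0,-14.2],[-0.3,-43.9,-40.9,3.1,0,0,-14.2]]]'; python3 -c "
from h import *
go(-110,0,72,90)"
```

```text
time_s: 1.5
eef_pos: [0.4693, -0.0278, 0.2003]
eef_rot: [0.0, 0.085, 0.996, -0.0]
wrist_force: [0.2, 0.1, -0.5]
opening: 0.351
grasp_force: 0.0
t 1.5 ext [-108.7   -2.9] z 200.3 yaw(y axis, ext) 89.9 F [ 0.2  0.1 -0.5] grip 0.35 0.0 q [-0.31 -0.03  1.89 -0.    1.27 -1.71]
cm tool [ 0.14  0.29 12.83] turn z -0.10545045876062886
```

```bash
python3 -m handwheel '[[[-0.3,0.15,0.3,4,0,0,0],[-0.3,0.15,0.3,8,0,0,0],[-0.3,0.15,0.3,11,0,0,0],[-0.3,0.15,0.3,12.8,0,0,0],[-0.3,0.15,0.3,12.8,0,0,0]]]'; python3 -c "
from h import *
go(-70,0,72,90)
c=cam('side','s2.png'); cv2.imwrite('pics/s2c.png',cv2.resize(c['frame'][120:320,230:480],None,fx=3,fy=3))"
```

```text
time_s: 2.12
eef_pos: [0.4669, -0.0216, 0.0713]
eef_rot: [-0.001, 0.083, 0.997, 0.0]
wrist_force: [-0.6, -0.2, -0.2]
opening: 0.351
grasp_force: 0.0
t 2.12 ext [-112.1    2.8] z 71.3 yaw(y axis, ext) 90.0 F [-0.6 -0.2 -0.2] grip 0.35 0.0 q [-0.3   0.16  1.99  0.    0.99 -1.7 ]
cm tool [-4.21 -0.29 -0.08] turn z 0.025622155744770225
```

View pics/s2c.png

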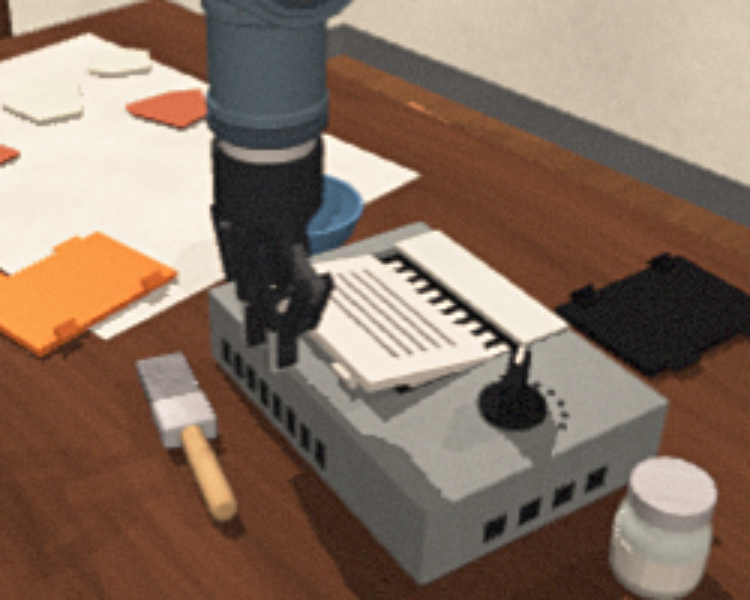

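Both fingers stand at about (270,330) in the crop, just in front of the cover's raised near edge, and nothing is touching. Now I slide it.

```bash
python3 -m handwheel '[[[-0.3,-1.2,-0.3,0,0,0,0],[-0.3,-1.8,-0.3,0,0,0,0],[-0.3,-2.2,-0.3,0,0,0,0],[-0.3,-2.6,-0.3,0,0,0,0],[-0.3,-3,-0.3,0,0,0,0],[-0.3,-3.4,-0.3,0,0,0,0],[-0.3,-3.7,-0.3,0,0,0,0],[-0.3,-4.0,-0.3,0,0,0,0],[-0.3,-4.2,-0.3,0,0,0,0],[-0.3,-4.2,-0.3,0,0,0,0]]]'; python3 -c "
from h import *
now()"
```

```text
time_s: 3.42
eef_pos: [0.5089, -0.0318, 0.0723]
eef_rot: [0.0, 0.083, 0.997, -0.0]
wrist_force: [-0.3, 0.7, 0.6]
opening: 0.352
grasp_force: 0.0
t 3.42 ext [-69.   -0.2] z 72.3 yaw(y axis, ext) 90.0 F [-0.3  0.7  0.6] grip 0.35 0.0 q [-0.3   0.25  1.89  0.    1.01 -1.7 ]
```

```bash
python3 -m handwheel '[[[-0.3,-0.2,0,0,0,0,0],[-0.3,-0.4,0,0,0,0,0],[-0.3,-0.5,0,0,0,0,0],[-0.3,-0.5,0,0,0,0,0]]]'; python3 -c "
from h import *
now()
c=cam('top'); cs=cam('side'); 
A=cv2.resize(c['frame'][150:250,300:420],(600,500),interpolation=cv2.INTER_CUBIC)
cv2.imwrite('pics/t3.png',A); cv2.imwrite('pics/s3.png',cv2.resize(cs['frame'][170:320,300:480],None,fx=4,fy=4,interpolation=cv2.INTER_CUBIC))"
```

```text
time_s: 3.92
eef_pos: [0.5132, -0.0325, 0.0722]
eef_rot: [-0.0, 0.083, 0.997, 0.0]
wrist_force: [-3.6, 1.0, 1.3]
opening: 0.352
grasp_force: 1.5
t 3.92 ext [-64.7  -0.2] z 72.2 yaw(y axis, ext) 90.0 F [-3.6  1.   1.3] grip 0.35 1.4642228902084753 q [-0.29  0.26  1.88 -0.    1.01 -1.7 ]
```

View pics/s3.png

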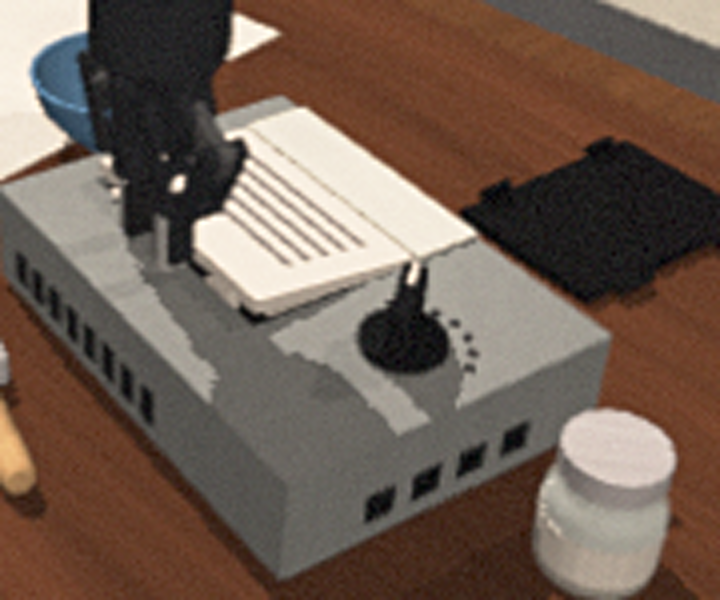

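The side view shows the pleats hidden and the far edge meeting the lip at about (400,255), with the near edge still raised. I push a little more to confirm the stop.

```bash
python3 -m handwheel '[[[-0.3,-0.1,0,0,0,0,0],[-0.3,-0.2,0,0,0,0,0],[-0.3,-0.2,0,0,0,0,0]]]'; python3 -c "
from h import *
now()"
```

```text
time_s: 4.4
eef_pos: [0.5133, -0.0325, 0.0717]
eef_rot: [-0.003, 0.083, 0.997, 0.0]
wrist_force: [-9.3, 1.0, 5.6]
opening: 0.35
grasp_force: 4.8
t 4.4 ext [-64.5  -0.1] z 71.7 yaw(y axis, ext) 90.1 F [-9.3  1.   5.6] grip 0.35 4.83603659668006 q [-0.29  0.26  1.87 -0.    1.01 -1.7 ]
```

```bash
python3 -m handwheel '[[[-0.3,1.2,0,0,0,0,0],[-0.3,1.2,0,-2,0,0,0],[-0.3,1.2,0,-5,0,0,0],[-0.3,-2,0,-5,0,0,0],[-0.3,-2,0,-5,0,0,0],[-0.3,-2,0,-3,0,0,0],[-0.3,-2,0,-2,0,0,0],[-0.3,-2,0,-2,0,0,0]]]'; python3 -c "
from h import *
now()"
```

```text
time_s: 5.4
eef_pos: [0.534, -0.0358, 0.0912]
eef_rot: [-0.001, 0.083, 0.997, 0.0]
wrist_force: [0.6, -0.3, 1.1]
opening: 0.347
grasp_force: 0.0
t 5.4 ext [-43.6  -0. ] z 91.2 yaw(y axis, ext) 90.0 F [ 0.6 -0.3  1.1] grip 0.35 0.0 q [-0.29  0.27  1.81  0.    1.06 -1.69]
```

Now press slowly, watching the force.

```bash
python3 -m handwheel '[[[-0.3,0,0,0.3,0,0,0],[-0.3,0,0,0.6,0,0,0],[-0.3,0,0,0.8,0,0,0],[-0.3,0,0,1.0,0,0,0],[-0.3,0,0,1.0,0,0,0]]]'; python3 -m handwheel '[[[-0.3,0,0,0.2,0,0,0],[-0.3,0,0,0.3,0,0,0],[-0.3,0,0,0.3,0,0,0]]]'
```

```text
time_s: 6.02
eef_pos: [0.5353, -0.0362, 0.0825]
eef_rot: [0.0, 0.083, 0.997, -0.0]
wrist_force: [-2.0, -0.9, 3.5]
opening: 0.349
grasp_force: 1.3
time_s: 6.4
eef_pos: [0.5352, -0.0362, 0.0799]
eef_rot: [-0.0, 0.083, 0.997, -0.0]
wrist_force: [-3.4, 1.0, 7.8]
opening: 0.349
grasp_force: 3.4
```

```bash
python3 -m handwheel '[[[-0.3,0,0,0.2,0,0,0],[-0.3,0,0,0.3,0,0,0],[-0.3,0,0,0.3,0,0,0]]]'; python3 -m handwheel '[[[-0.3,0,0,0.2,0,0,0],[-0.3,0,0,0.3,0,0,0],[-0.3,0,0,0.3,0,0,0]]]'
```

```text
time_s: 6.78
eef_pos: [0.5352, -0.0362, 0.0761]
eef_rot: [-0.0, 0.083, 0.997, 0.0]
wrist_force: [-0.3, -0.6, 0.1]
opening: 0.351
grasp_force: 0.1
time_s: 7.15
eef_pos: [0.5352, -0.0362, 0.0731]
eef_rot: [-0.0, 0.083, 0.997, 0.0]
wrist_force: [-0.3, -0.5, -0.6]
opening: 0.351
grasp_force: 0.0
```

```bash
python3 -m handwheel '[[[-0.3,0,0,0.2,0,0,0],[-0.3,0,0,0.4,0,0,0],[-0.3,0,0,0.4,0,0,0]]]'; python3 -m handwheel '[[[-0.3,0,0,0.2,0,0,0],[-0.3,0,0,0.3,0,0,0],[-0.3,0,0,0.3,0,0,0]]]'
```

```text
time_s: 7.52
eef_pos: [0.5353, -0.0362, 0.0696]
eef_rot: [-0.0, 0.083, 0.997, -0.0]
wrist_force: [-2.0, 1.3, 5.2]
opening: 0.349
grasp_force: 2.4
time_s: 7.9
eef_pos: [0.5354, -0.0362, 0.0695]
eef_rot: [-0.0, 0.083, 0.997, -0.0]
wrist_force: [-13.3, 2.4, 30.7]
opening: 0.35
grasp_force: 15.3
```

```bash
python3 -m handwheel '[[[-0.3,0,0,-3,0,0,0],[-0.3,0,0,-8,0,0,0],[0,0,-4,-9,0,0,-10],[0,-2,-9,-9,0,0,-20],[0,-4.2,-13.5,-9,0,0,-30],[0,-4.2,-13.5,-9,0,0,-40],[0,-4.2,-13.5,-9,0,0,-40],[0,-4.2,-13.5,-9,0,0,-40]]]'; python3 - <<'E'
from h import *
go(0,-135,83,130)
c=cam('top'); cs=cam('side'); P=cloud(c); Q=(P[...,:2]*1000-O)@R2; z=P[...,2]*1000
for n,x,y in(('cl',-45,65),('cr',-45,-65),('mid',-45,0),('far',40,0),('deckL',-80,50),('deckR',-80,-50)):
    m=(abs(Q-[x,y])<6).all(-1); print(n,m.sum(),np.median(z[m]).round(1))
A=cv2.resize(c['frame'][150:250,300:420],(600,500),interpolation=cv2.INTER_CUBIC)
B=cv2.resize(cs['frame'][170:320,300:480],(600,500),interpolation=cv2.INTER_CUBIC)
cv2.imwrite('pics/t4.png',cv2.resize(np.hstack([A,B]),(800,333),interpolation=cv2.INTER_AREA))
E
```

```text
time_s: 8.9
eef_pos: [0.554, -0.1757, 0.156]
eef_rot: [-0.0, -0.261, 0.965, 0.0]
wrist_force: [0.0, -0.3, -0.6]
opening: 0.494
grasp_force: 0.0
t 8.9 ext [  -0.6 -134.6] z 156.0 yaw(y axis, ext) 129.9 F [ 0.  -0.3 -0.6] grip 0.49 0.0 q [-0.51  0.27  1.66  0.    1.21 -2.61]
cm tool [-0.02 -0.07  7.3 ] turn z -0.12480382329934514
cl 14 70.4
cr 42 545.4
mid 15 70.1
far 14 71.6
deckL 14 69.4
deckR 44 558.8
```

View pics/t4.png

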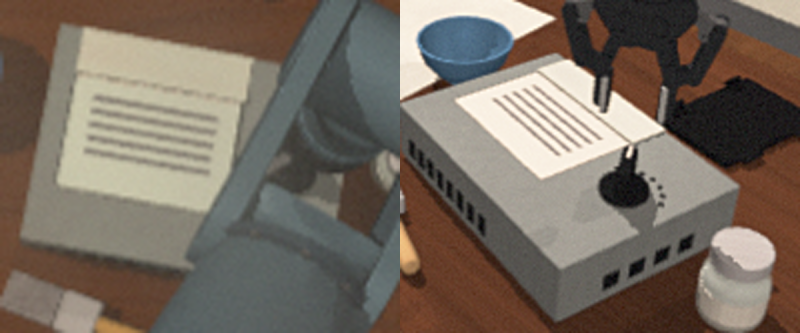

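In the side view (right half) the cover is flush with both near corners down, at about (460,100) and (545,175). Depth reads about 70 mm at the left corner and the middle. The open fingers straddle the dial bar. Next I lower onto it and grip.

```bash
python3 -m handwheel '[[[0,0,0,3,0,0,0],[0,0,0,5.5,0,0,0],[0,0,0,7,0,0,0],[0,0,0,7.3,0,0,0],[-0.4,0,0,7.3,0,0,0],[-0.4,0,0,7.3,0,0,0]]]';python3 -m handwheel '[[[-1,0,0,0,0,0,0],[-1,0,0,0,0,0,0],[-1,0,0,0,0,0,0],[-1,0,0,0,0,0,0],[-1,0,0,0,0,0,0]]]'; python3 -c "
from h import *
go(0,-135,83,70)"
```

```text
time_s: 9.75
eef_pos: [0.555, -0.1767, 0.0844]
eef_rot: [0.001, -0.262, 0.965, -0.001]
wrist_force: [0.3, 0.7, 0.2]
opening: 0.297
grasp_force: 0.0
time_s: 10.38
eef_pos: [0.5548, -0.1766, 0.0844]
eef_rot: [0.001, -0.262, 0.965, -0.001]
wrist_force: [-1.0, 0.8, 6.1]
opening: 0.149
grasp_force: 59.1
t 10.38 ext [   0.4 -135.4] z 84.4 yaw(y axis, ext) 130.0 F [-1.   0.8  6.1] grip 0.15 59.13937747478485 q [-0.51  0.37  1.7   0.    1.08 -2.61]
cm tool [0.01 0.06 0.14] turn z 60.031790347710285
```

```bash
python3 -m handwheel '[[[-1,0,0,0,0,0,8],[-1,0,0,0,0,0,16],[-1,0,0,0,0,0,24],[-1,0,0,0,0,0,32],[-1,0,0,0,0,0,40],[-1,0,0,0,0,0,48],[-1,0,0,0,0,0,55],[-1,0,0,0,0,0,60],[-1,0,0,0,0,0,60],[-1,0,0,0,0,0,60]]]'; python3 -c "
from h import *
now()"; python3 -m handwheel '[[[-0.5,0,0,0,0,0,0],[0,0,0,0,0,0,0],[0,0,0,0,0,0,0],[0,0,0,-3,0,0,0],[0,0,0,-8,0,0,0],[0,6,0,-12,0,0,0],[0,12,0,-12,0,0,0],[0,18,0,-12,0,0,0],[0,24,0,-12,0,0,0],[0,24,0,-12,0,0,0]]]'
```

```text
time_s: 11.62
eef_pos: [0.5548, -0.177, 0.0844]
eef_rot: [0.001, 0.255, 0.967, -0.0]
wrist_force: [-1.4, -0.2, 5.8]
opening: 0.148
grasp_force: 59.3
t 11.62 ext [   0.5 -135.7] z 84.4 yaw(y axis, ext) 70.0 F [-1.4 -0.2  5.8] grip 0.15 59.25011873245239 q [-0.51  0.37  1.7  -0.    1.08 -1.57]
time_s: 12.88
eef_pos: [0.3422, -0.0556, 0.2025]
eef_rot: [0.0, 0.255, 0.967, 0.0]
wrist_force: [-0.2, -0.2, -0.3]
opening: 0.503
grasp_force: 0.0
```

```bash
python3 - <<'E'
from h import *
np.set_printoptions(precision=1,suppress=True)
c=cam('top'); cs=cam('side'); P=cloud(c); Q=(P[...,:2]*1000-O)@R2; z=P[...,2]*1000
for n,x,y in(('cl',-45,65),('cr',-45,-65),('mid',-45,0),('far',40,0),('deckL',-80,50),('deckR',-80,-50)):
    m=(abs(Q-[x,y])<6).all(-1); print(n,m.sum(),np.median(z[m]).round(1))
b=(z>95)&(z<125)&(np.linalg.norm(Q-[0,-135],axis=-1)<30); q=Q[b]; w,v=np.linalg.eigh(np.cov(q.T)); print('bar',b.sum(),q.mean(0),w,np.degrees(np.arctan2(v[1,1],v[0,1])))
A=cv2.resize(c['frame'][150:250,320:420],(500,500),interpolation=cv2.INTER_CUBIC)
B=cv2.resize(cs['frame'][190:310,300:420],(500,500),interpolation=cv2.INTER_CUBIC)
cv2.imwrite('pics/t5.png',cv2.resize(np.hstack([A,B]),(800,400),interpolation=cv2.INTER_AREA))
E
```

```text
cl 16 69.8
cr 14 71.1
mid 15 69.2
far 14 71.0
deckL 16 71.9
deckR 14 70.3
bar 74 [  -1.7 -133.7] [ 17.5 183.8] 161.1990755844484
```

View pics/t5.png

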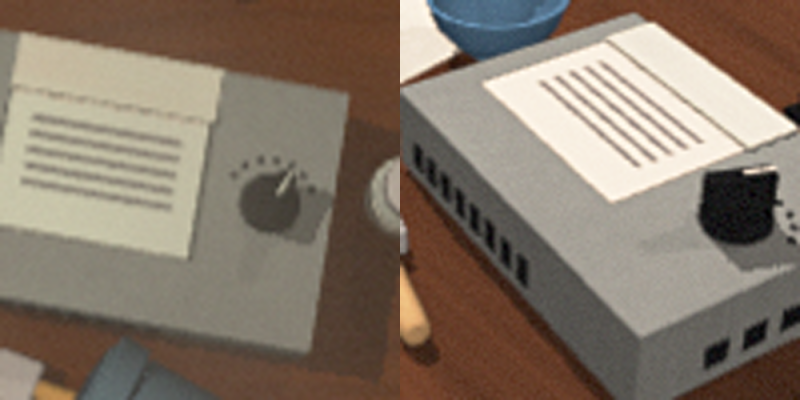

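The bar lies at about -19° (target -20°), with its white mark at (290,178) pointing at the fifth dot. The cover is flush at both near corners, and the arm is clear of everything. I hand in.

```bash
python3 -c "
from bench import ctrl
print(ctrl.hand_in())"
```

```text
the job is handed in; nothing more can be done
None
```

The job is handed in: the cover is under the lip and flush at both near corners (highest force read while pressing about 34 N), the fan selector is at the fourth click, and the arm never went near the bowl, brush or jar and ended clear of everything.

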